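# Draw back the sticky latch of the finds box with its key and hold it

### The arm

A 6-joint arm with a two-finger parallel gripper is mounted at the origin on the work surface. World frame = base frame: x ahead of the robot, y to its left, z up, the work surface at z = 0. Lengths are in m, angles in rad, forces in N, time in s.
With the tool pointing down it reaches from about 0.225 to 0.875 m from the base axis. Payload 3.4 kg.
Tool frame: the origin (TCP) lies at the very end of the fingers, on their centre line; the grasp point (between the pads) lies 19 mm behind it; z points along the fingers, y is the direction in which the jaws open and shut (so a half turn about z gives the same grasp; the last joint's range is limited). The gripper opens to 85 mm and grips with 20 to 120 N. Pads are 22 mm wide; open, the fingers measure 114 mm over their backs; the gripper's body (76 mm by 85 mm) begins 54 mm behind the grasp point. The pads swing forward as they close: fully open they stand 13 mm farther back than shut.
Start: joints at [-1.41, 0.276, 1.505, -0, 1.361, -0.121], TCP at [0.16, -0.552, 0.231] pointing down, gripper open.
Joint ranges: [-2.89, 2.89], [-0.75, 2.08], [0.22, 2.7], [-1.18, 4.32], [0.11, 2.71], [-2.7, 2.7]. Speed limits (rad/s): [2.57, 2.57, 3.14, 3.14, 3.14, 3.14].

### API

Orientations are given as a unit quaternion [w, x, y, z].
In Python, from rig import manip, eyes gives the robot as it stands. The module is installed in compiled form; this text tells all that it offers.
- The arm moves only by the tool servo_tool, never from a script. Its argument "deltas" is one flat list of numbers, 6 for each row, row after row: the shift along the tool's x, y, z in cm, then the turn, a rotation vector about the tool's x, y, z in degrees. A call has 1 to 20 rows; each row shifts and turns the pose as measured when the row begins, along the tool's axes as they then stand; what a row does not reach is not made up. A row lasts 1/10 s, in which the tool goes at most 50 mm and 8.59 degrees, less where a joint would pass 70% of its speed; a pose out of reach is approached as far as the arm can. A call with a gripper value outside its range is refused whole. "jaw" is the finger opening in cm, from 0 to 8.54, set as the call begins (left out, the last holds). The fingers move at their own pace and stop on an object; "grip_force" is the grip in N (left out, the last holds). Time passes only in rows, so rows that do not move let the fingers close. It gives the time, the measured TCP pose, the force and the opening at its end, in the units of the state.
- manip.get_state(): the state, without advancing time (a new reading comes with each control period).
- eyes.get_image(name): name is "scene" or "top" or "wrist"; returns (picture, depth): 400x640x3 uint8, red, green, blue; 400x640 float32, m along the optical axis (not along the pixel's ray), 0 where there is no reading.
- eyes.get_calibration(name): a dict with "camera_matrix" (3x3 intrinsics, pixels), "rvec" (rotation vector, rad) and "tvec" (3), from world to camera coordinates, as OpenCV has them. Camera axes: x right, y down, z forward; pixel columns grow to the right and rows downward; lengths in m; the calibration is good to about 2 mm. The wrist camera is an equidistant fisheye: a pixel r from the principal point sees the ray r / f radians off the axis. A picture is of the moment at which its call begins: read the wrist's pose just before it. get_calibration takes no time and is no camera call; for the wrist camera it gives the pose at the moment of the call.
- manip.sign_off(): hands the job in, once; it reports no verdict.
The state is a dict: "clock": time; "qpos": joint angles; "qd": joint speeds; "effort": joint torques, N m; "position": TCP position; "ee_rot": TCP orientation; "contact_force": force on the tool from outside, world axes, zero at the start; "moment": the same for the moment, N m; "width": finger opening in m.
Only numpy, scipy, OpenCV 4.12 (cv2) and the standard library are available. Lean on these libraries where they do the work, as an engineer would, in place of code of your own. Each camera call takes 0.05 s, during which the arm holds its last target.

### The job

Take the red-headed key out of the wooden stand, slide it fully home into the lock on the lid of the green finds box and turn it a quarter turn clockwise. The lock's pins are gummed with dust: never force the key, but wiggle it gently past them. Finish while still holding the key turned against the latch spring, so that a colleague can lift the lid, and leave everything else on the table as it is.

Things in the scene. Friction and masses are not known exactly. Their poses are not given: they have to be found in the camera images.
- red_key_head (a point): Centre of the red plastic head of the loose key (45 g) that opens the box; it stands in the stand, head up. Axes: z up along the key, x along the width of head and blade, y through their thickness. Head a flat-sided block 30 (x) by 10 (y) by 38 mm high. Steel shoulder 22 by 10 mm, underside 31 mm below this point. The key is the same both ways round (half a turn about z).
- red_key_tip (a point): Middle of the red key's lower end, 63 mm below the head's centre, same axes. The steel blade below the shoulder is 12 mm wide (x), 4 mm thick (y) and 32 mm long; its last 2.2 mm taper evenly to a blunt end of 3 by 2 mm.
- lock_face (a point): Middle of the keyway's mouth in the brass lock face on the lid, 130 mm above the table. Fixed to the box: z up, x along the keyway's long side at rest (towards the box's hinges). Keyway straight down, 14.4 (x) by 5.4 (y) mm, mouth flared 1.5 mm wider all round, deeper than the blade. The key is fully home when its shoulder sits on this face (head centre 31 mm above it).
- keyway_pins (a point): Point on the keyway's axis, 17.5 mm below the lock face, axes as lock_face. Two gummed pins poke into the keyway about 4 mm: one from +x, top 13 mm below the face; one from -x, top 22 mm below. No springs: each stays where it is pushed and takes about 3.5 N sideways. A straight push only wedges the key on them; moving it to and fro along x by 1 mm or so under a light push works them back.
- lock (a joint): Turn of the brass lock in rad: 0 at rest, growing clockwise seen from above, 1.57 at a quarter turn, stop at 1.75. It turns only when the blade has pushed both pins back. A spring turns it back when let go: 0.012 N m at rest, 0.044 N m at the quarter turn. The key has some 7 degrees of slack in the keyway before it takes the lock along.
- finds_box: Green steel finds box, fixed: 260 mm deep (x), 308 mm wide (y), lid 110 mm above the table, on it a dark rim-latch case 127 mm high and, towards -x, a keeper with the brass bolt. Origin on the table straight below the lock; the box reaches from 90 mm before it (-x, keeper included) to 200 mm behind.
- key_stand: Wooden block 70 by 200 mm, 48 mm high, fixed; origin under its middle, y along its length. Three slots in a row 62 mm apart hold the three keys, blades down, shoulders resting on its top, width along the row. Which key is in which slot varies.
- blue_key: Key with a blue head, of another box: leave it in the stand. Same head; origin at the underside of its shoulder.
- yellow_key: Key with a yellow head, of another box: leave it in the stand. Same head; origin at the underside of its shoulder.
- amber_jar: Amber glass jar with black cap, 72 mm across, 115 mm high; stands behind the key stand. Origin under its middle.
- clear_bottle: Clear glass bottle with blue cap, 54 mm across, 105 mm high; behind the key stand. Origin under its middle.
- brush_cup: Clear plastic cup of brushes, 80 mm across, 200 mm high with the brushes; behind the key stand. Origin under its middle.
- air_bulb: Blue rubber air bulb, 60 mm ball with a brass nozzle, on the left of the table. Origin under the ball.
- marker: White marker pen with red cap, 124 mm long, lying on the right of the table. Origin under its middle.

How it is judged:
On the way:
1. the red key sits fully home in the lock, not yet turned (z of red_key_head in the frame of lock_face below 0.0335 m and horizontal distance between red_key_head and lock_face below 0.005 m and value of joint lock below 0.25 rad), for 0.1 s.
At the end, for the whole second after the job is handed in: The robot's fingers still hold the red key, which is fully home in the lock (shoulder within 2.5 mm of the lock face, within 5 mm of its axis), and the lock is held turned at least 80 degrees clockwise (value of joint lock above 1.4 rad and z of red_key_head in the frame of lock_face below 0.0335 m and horizontal distance between red_key_head and lock_face below 0.005 m and contact force between the fingers and red_key above 1 N); the arm keeps its last pose, push and grip.
It fails at once if the key was forced: more than 35 N of contact between the red key and the finds box or its lock (contact force between red_key and finds_box above 35 N).
It fails at once if another key was disturbed (moved more than 15 mm) (distance of any of blue_key, yellow_key from where it was at the start of the episode above 0.015 m).
It fails at once if something else on the table was disturbed (moved more than 20 mm) (distance of any of amber_jar, clear_bottle, brush_cup, air_bulb, marker from where it was at the start of the episode above 0.02 m).
It also fails if it takes over 72 s, if anything falls off the work surface, if the arm or the gripper's body presses on something with over 40 N, if the wrist force passes 120 N, or if a joint passes its speed limit or range.

## Working session

There is one attempt and no reset: what is moved stays moved. The work goes in short steps, Python scripts to look and compute and a tool call to move; the robot and the scene stay as the last step left them, time stands still between calls to the robot, and variables do not carry over. Pictures are saved under pics/ and viewed, and the job is handed in when it is done.

Besides the shell and the picture viewer there is one more tool, called as name(argument=value, ...) on one line, values as JSON. servo_tool: Moves the arm, as the interface text tells. Its arguments: {"type":"object","properties":{"deltas":{"type":"array","items":{"type":"number"}},"jaw":{"type":"number"},"grip_force":{"type":"number"}},"required":["deltas"]}

```bash
mkdir -p pics
cat > h.py <<'E'
import numpy as np, cv2
from rig import manip, eyes
def cal(n):
    c=eyes.get_calibration(n); K=np.array(c["camera_matrix"]); R=cv2.Rodrigues(np.array(c["rvec"],float))[0]; t=np.array(c["tvec"],float).ravel()
    return K,R,t
def grab(n,f):
    c=cal(n); im,d=eyes.get_image(n); cv2.imwrite(f"pics/{f}.png",im[:,:,::-1]); np.savez(f"pics/{f}.npz",im=im,d=d,K=c[0],R=c[1],t=c[2]); return im,d,c
def load(f):
    z=np.load(f"pics/{f}.npz"); return z["im"],z["d"],(z["K"],z["R"],z["t"])
def ray(c,u,v,fish=False):
    K,R,t=c
    x=(u-K[0,2])/K[0,0]; y=(v-K[1,2])/K[1,1]
    if fish:
        r=np.hypot(x,y); s=np.sin(r)/r if r>1e-9 else 1; d=np.array([x*s,y*s,np.cos(r)])
    else: d=np.array([x,y,1.])
    return -R.T@t, R.T@d
def onz(c,u,v,z,fish=False):
    o,d=ray(c,u,v,fish); return o+d*(z-o[2])/d[2]
def dep(c,u,v,Z):
    o,d=ray(c,u,v); return o+d*Z
E
python3 - <<'E'
from h import *
for n in("scene","top","wrist"):
    im,d,c=grab(n,n+"0"); print(n,c[0].tolist(),(-c[1].T@c[2]).round(3),c[1][2].round(3))
print(manip.get_state())
E
```

```text
scene [[445.97451961915806, 0.0, 315.5393639284808], [0.0, 445.97451961915806, 195.18323684534576], [0.0, 0.0, 1.0]] [ 1.178 -0.805  0.995] [-0.447  0.596 -0.667]
top [[429.61324952582913, 0.0, 319.3025566707458], [0.0, 429.61324952582913, 196.17638728915279], [0.0, 0.0, 1.0]] [ 0.34  -0.016  1.507] [ 0.149 -0.011 -0.989]
wrist [[309.70691628693146, 0.0, 324.9109113972468], [0.0, 309.70691628693146, 204.90459297490733], [0.0, 0.0, 1.0]] [ 0.237 -0.53   0.372] [-0.301 -0.085 -0.95 ]
{'clock': 0.15, 'qpos': array([-1.41002370e+00,  2.76443791e-01,  1.50582038e+00,  5.10296420e-06,
        1.36072122e+00, -1.20979943e-01]), 'qd': array([ 0.00121838, -0.00170159, -0.00400459, -0.0007289 , -0.0013351 ,
       -0.00090564]), 'effort': array([-5.26098884e-04, -4.17147303e+01, -2.46032274e+01, -2.58454924e-05,
        7.68287602e-03, -4.70345341e-06]), 'position': array([ 0.1598173 , -0.55193625,  0.23065057]), 'ee_rot': array([-6.96280655e-04,  9.90093171e-01,  1.40410212e-01, -1.13597567e-05]), 'contact_force': array([-0.31611189,  0.30852577,  0.03668727]), 'moment': array([0.02757287, 0.00995355, 0.01902016]), 'width': 0.08555624844910137}
```

View pics/scene0.png

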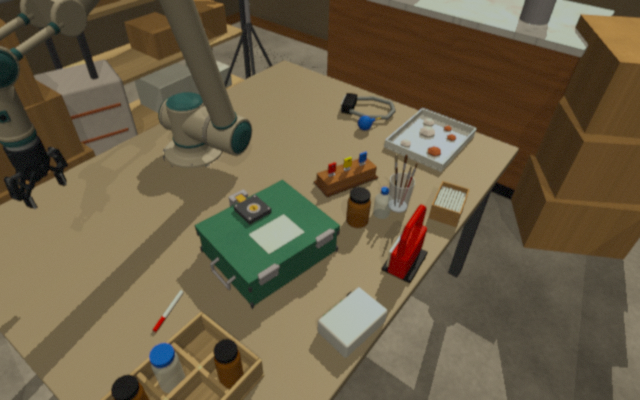

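View pics/top0.png

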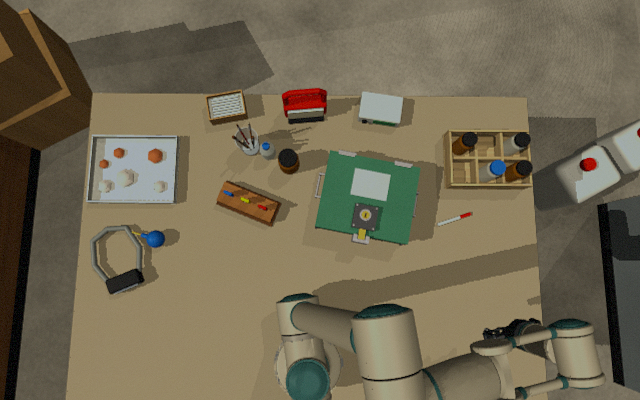

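View pics/wrist0.png

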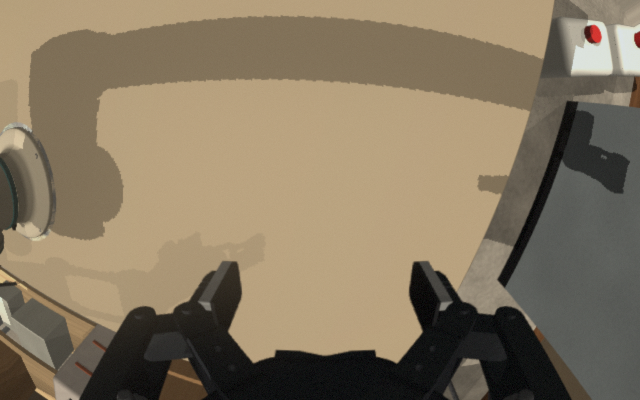

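The top view shows the stand at about (248,202), the red key at (263,207), and the brass lock at (365,215). The red key is the stand's right-hand one, nearest the box. Next I'll measure these.

Run:
```python
from h import *
im,d,c=load("top0")
cv2.imwrite("pics/topz.png",cv2.resize(im[170:250,210:430,::-1],None,fx=3.6,fy=3.6,interpolation=cv2.INTER_CUBIC))
ims,ds,cs=load("scene0")
cv2.imwrite("pics/scz.png",cv2.resize(ims[140:240,220:390,::-1],None,fx=4.5,fy=4.5,interpolation=cv2.INTER_CUBIC))
for nm,(I,D,C,box) in dict(top=(im,d,c,(170,250,200,300)),sc=(ims,ds,cs,(140,200,310,390))).items():
    h=cv2.cvtColor(I,cv2.COLOR_RGB2HSV)
    a,b,e,f=box
    for col,lo,hi in(("red",(0,190,120),(5,255,255)),("yel",(24,180,140),(34,255,255)),("blue",(105,150,80),(125,255,255))):
        m=np.zeros(h.shape[:2],np.uint8); m[a:b,e:f]=cv2.inRange(h,lo,hi)[a:b,e:f]
        v,u=np.nonzero(m)
        if len(u)==0: print(nm,col,0);continue
        P=np.array([dep(C,x,y,D[y,x]) for x,y in zip(u,v)])
        print(nm,col,len(u),u.mean().round(1),v.mean().round(1),np.median(P,0).round(4),P[:,2].min().round(3),P[:,2].max().round(3))
```

```text
top red 22 261.6 206.7 [0.5159 0.1586 0.0972] 0.092 0.103
top yel 24 244.4 199.5 [0.5401 0.2158 0.0975] 0.045 0.102
top blue 18 227.7 192.8 [0.5617 0.2708 0.098 ] 0.092 0.105
sc red 11 332.0 164.1 [0.5221 0.1532 0.0956] 0.09 0.099
sc yel 14 347.4 158.4 [0.5444 0.2101 0.0967] 0.092 0.099
sc blue 71 372.9 173.0 [0.5777 0.2544 0.0963] 0.065 0.995
```

View pics/topz.png

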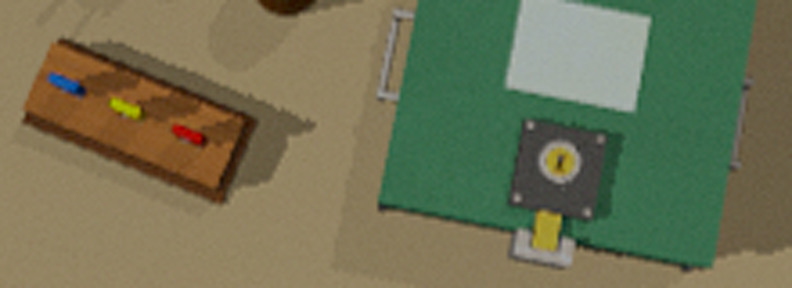

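View pics/scz.png

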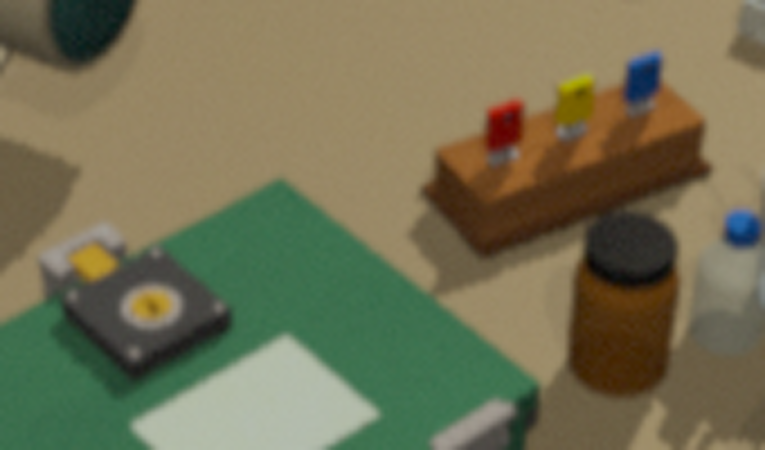

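Run:
```python
from h import *
im,d,c=load("top0")
# zoom coords -> px
z=lambda x,y:(210+(x+.5)/3.6-.5,170+(y+.5)/3.6-.5)
print("lock",onz(c,*z(560,162),.130).round(4))
for p in((530,126),(601,139),(586,212),(516,198)): print("screw",onz(c,*z(*p),.127).round(4))
im,d,c=load("scene0")
z=lambda x,y:(220+(x+.5)/4.5-.5,140+(y+.5)/4.5-.5)
print("lock",onz(c,*z(151,306),.130).round(4))
for p in((72,296),(133,354),(222,309),(157,252)): print("screw",onz(c,*z(*p),.127).round(4))
```

```text
lock [ 0.4892 -0.1801  0.13  ]
screw [ 0.5219 -0.1538  0.127 ]
screw [ 0.5105 -0.2176  0.127 ]
screw [ 0.4448 -0.2033  0.127 ]
screw [ 0.4569 -0.1408  0.127 ]
lock [ 0.4943 -0.183   0.13  ]
screw [ 0.4471 -0.2054  0.127 ]
screw [ 0.513  -0.2186  0.127 ]
screw [ 0.5282 -0.1548  0.127 ]
screw [ 0.4597 -0.1417  0.127 ]
```

servo_tool(deltas=[2.7, -2.9, 0, 0, 0, 0, 2.7, -2.9, 0, 0, 0, 0, 2.7, -2.9, 0, 0, 0, 0, 2.7, -2.9, 0, 0, 0, 0, 2.7, -2.9, 0, 0, 0, 0, 2.7, -2.9, 0, 0, 0, 0, 2.7, -2.9, 0, 0, 0, 0, 2.7, -2.9, 0, 0, 0, 0, 2.7, -2.9, 0, 0, 0, 0, 0, 0, 0, 0, 0, 0], jaw=5)

```text
clock: 1.15
position: [0.3246, -0.2222, 0.2272]
ee_rot: [-0.003, 0.99, 0.138, 0.0]
contact_force: [-0.1, -0.3, -0.9]
width: 0.05
```

Run:
```python
from h import *
im,d,c=grab("wrist","w1")
print((-c[1].T@c[2]).round(3))
```

```text
[ 0.402 -0.202  0.369]
```

View pics/w1.png

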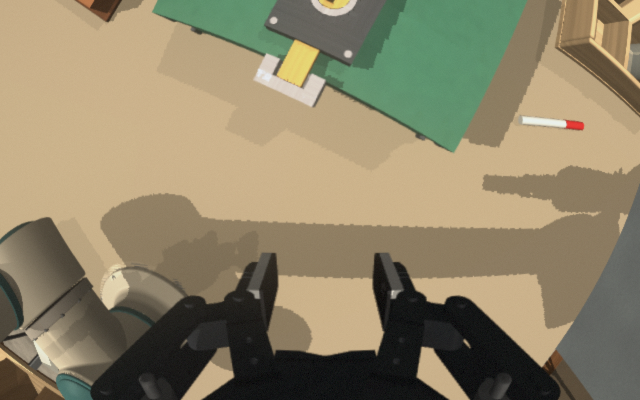

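The lock is at the top edge of the picture (335,3). I'll move about 9 cm along tool x to bring it into view.

servo_tool(deltas=[3, -0.5, 0, 0, 0, 0, 3, -0.5, 0, 0, 0, 0, 3, -0.5, 0, 0, 0, 0, 0, 0, 0, 0, 0, 0, 0, 0, 0, 0, 0, 0])

```text
clock: 1.7
position: [0.4078, -0.1901, 0.2267]
ee_rot: [0.001, 0.991, 0.135, -0.002]
contact_force: [-0.7, 0.2, -0.2]
width: 0.0499
```

Run:
```python
from h import *
im,d,c=grab("wrist","w2")
print((-c[1].T@c[2]).round(3))
cv2.imwrite("pics/w2z.png",cv2.resize(im[20:170,200:400,::-1],None,fx=4,fy=4,interpolation=cv2.INTER_CUBIC))
```

```text
[ 0.486 -0.169  0.368]
```

View pics/w2.png

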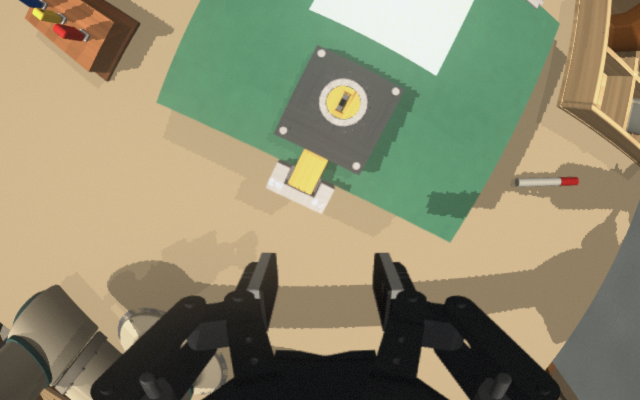

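View pics/w2z.png

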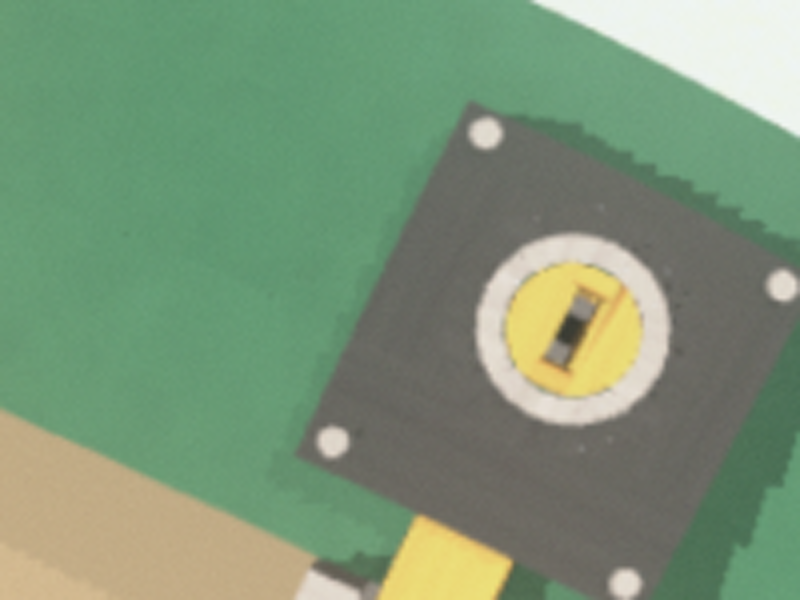

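The wrist crop shows the brass lock at about px (343,102), with the keyway slot and both pins, and the case screws at its corners. I'll fit centre and yaw from these.

Run:
```python
from h import *
im,d,c=load("w2")
h=cv2.cvtColor(im,cv2.COLOR_RGB2HSV)
sub=np.zeros(h.shape[:2],np.uint8); sub[75:130,315:372]=1
# ring: light, low-sat
m=((h[...,1]<45)&(h[...,2]>170)).astype(np.uint8)*sub
m[np.hypot(*np.indices(m.shape)-np.array([102,343])[:,None,None])>30]=0
cs,_=cv2.findContours(m,cv2.RETR_EXTERNAL,cv2.CHAIN_APPROX_NONE)
cs=max(cs,key=cv2.contourArea); e=cv2.fitEllipse(cs); print("ring",e,onz(c,*e[0],.13,True).round(4), onz(c,*e[0],.127,True).round(4))
b=((h[...,0]>18)&(h[...,0]<34)&(h[...,1]>110)&(h[...,2]>140)).astype(np.uint8)*sub
cs,_=cv2.findContours(b,cv2.RETR_EXTERNAL,cv2.CHAIN_APPROX_NONE)
cs=max(cs,key=cv2.contourArea); e=cv2.fitEllipse(cs); print("brass",e,onz(c,*e[0],.13,True).round(4))
z=lambda x,y:(200+(x+.5)/4-.5,20+(y+.5)/4-.5)
S=np.array([onz(c,*z(*p),.127,True) for p in((485,132),(782,285),(626,583),(332,441))])
print(S.round(4),S.mean(0).round(4))
for a,bb in((3,0),(2,1)):
    v=S[bb]-S[a]; print(np.degrees(np.arctan2(v[1],v[0])),np.linalg.norm(v))
for a,bb in((1,0),(2,3)):
    v=S[bb]-S[a]; print(np.degrees(np.arctan2(v[1],v[0]))-90,np.linalg.norm(v))
# slot corners
q=[onz(c,*z(*p),.13,True) for p in((592,292),(553,365),(605,290),(572,371))]
for p in q: print(p.round(4))
v,u=np.nonzero((d>0)&(sub>0)&(b>0)); 
Z=[]
for x,y in zip(u,v):
    o,r=ray(c,x,y,True); Z.append((o+r/ (c[1][2]@r)*d[y,x])[2])
print("z brass",np.median(Z))
```

```text
ring ((342.7615051269531, 101.9189224243164), (46.47740936279297, 47.37604904174805), 100.1856918334961) [ 0.4923 -0.1814  0.13  ] [ 0.4924 -0.1816  0.127 ]
brass ((342.7627258300781, 101.93006896972656), (31.464582443237305, 32.12178039550781), 108.50942993164062) [ 0.4923 -0.1814  0.13  ]
[[ 0.5252 -0.1551  0.127 ]
 [ 0.513  -0.2181  0.127 ]
 [ 0.4472 -0.2057  0.127 ]
 [ 0.4592 -0.1425  0.127 ]] [ 0.4861 -0.1803  0.127 ]
-10.795686329288966 0.06722455356035409
-10.702892458769306 0.066932346804795
-10.961084275946291 0.06421633514962542
-10.700450370213161 0.06432455725171894
[ 0.5003 -0.183   0.13  ]
[ 0.4847 -0.1797  0.13  ]
[ 0.5013 -0.1852  0.13  ]
[ 0.4845 -0.1835  0.13  ]
z brass 0.12907880702943136
```

Lock: centre (0.4923, -0.1814), yaw -10.8°, and the height agrees with the 130 mm given. Next, hover at the stand with the tool turned to the key's direction.

servo_tool(deltas=[2.4, -3.8, 0, 0, 0, 0, 2.4, -3.8, 0, 0, 0, 0, 2.4, -3.8, 0, 0, 0, 0, 2.4, -3.8, 0, 0, 0, 0, 2.4, -3.8, 0, 0, 0, 0, 2.4, -3.8, 0, 0, 0, 0, 2.4, -3.8, 0, 0, 0, 0, 2, -3, 0, 0, 0, 0, 0, 0, 0, 0, 0, -7.5, 0, 0, 0, 0, 0, -7.5, 0, 0, 0, 0, 0, -7.5, 0, 0, 0, 0, 0, -7.5, 0, 0, 0, 0, 0, -7.5, 0, 0, 0, 0, 0, -7.5, 0, 0, 0, 0, 0, -7.5, 0, 0, 0, 0, 0, 0])

```text
clock: 3.35
position: [0.5131, 0.1297, 0.2234]
ee_rot: [0.004, 0.829, 0.56, -0.006]
contact_force: [0.1, 0.1, 0.6]
width: 0.0497
```

Run:
```python
from h import *
im,d,c=grab("wrist","w3")
print((-c[1].T@c[2]).round(3))
```

```text
[0.544 0.206 0.364]
```

View pics/w3.png

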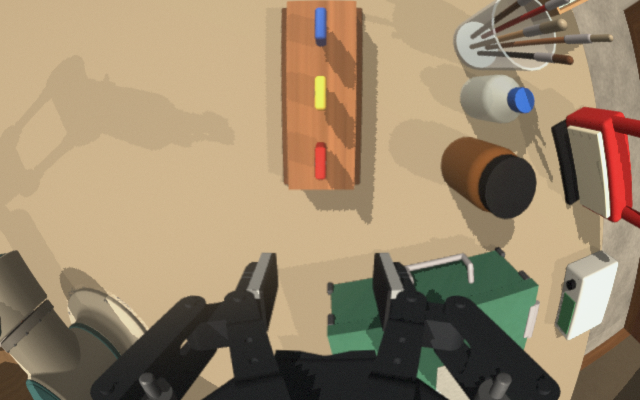

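The red key head is seen from above at (320,161), yellow at (320,92), blue at (320,27). The jar and bottle are clear of the fingers' path.

```bash
cat > keys.py <<'E'
from h import *
import sys
im,d,c=load(sys.argv[1]); zt=float(sys.argv[2])
h=cv2.cvtColor(im,cv2.COLOR_RGB2HSV)
sub=np.zeros(h.shape[:2],np.uint8); sub[0:250,285:360]=1
out=[]
for col,lo,hi in(("red",(0,190,120),(6,255,255)),("yel",(24,170,130),(34,255,255)),("blue",(105,130,80),(125,255,255))):
    m=cv2.inRange(h,lo,hi)*sub
    cs,_=cv2.findContours(m,cv2.RETR_EXTERNAL,cv2.CHAIN_APPROX_NONE)
    k=max(cs,key=cv2.contourArea)
    P=np.array([onz(c,*p[0],zt,True)[:2] for p in k])
    r=cv2.minAreaRect((P*1000).astype(np.float32)); b=cv2.boundingRect(k)
    print(col,b,np.round(r[0],1),np.round(r[1],1),round(r[2],1)); out.append(np.array(r[0]))
v=out[2]-out[0]; print("row yaw",np.degrees(np.arctan2(v[1],v[0])),np.linalg.norm(v))
s=manip.get_state(); R=np.array(s["ee_rot"]); 
from scipy.spatial.transform import Rotation as Ro
M=Ro.from_quat(R[[1,2,3,0]]).as_matrix(); print("tool yaw",np.degrees(np.arctan2(M[1,0],M[0,0])),"z",M[:,2].round(4))
print("key in tool cm",(M.T@(np.r_[out[0]/1000,0.079]-s["position"])*100).round(2), s["position"].round(4))
E
python3 keys.py w3 0.098
```

```text
red (317, 146, 3, 3) [523.9 171.3] [1.9 1.2] 23.4Traceback (most recent call last):
  File "keys.py", line 10, in <module>
    k=max(cs,key=cv2.contourArea)
ValueError: max() iterable argument is empty
```

```bash
python3 - <<'E'
from h import *
im,d,c=load("w3"); h=cv2.cvtColor(im,cv2.COLOR_RGB2HSV)
for p in((320,161),(320,92),(320,27),(350,161),(300,161)): print(im[p[1],p[0]],h[p[1],p[0]])
print(h[161,310:332].tolist())
E
sed -i 's/("red",.*blue".*$/("red",(0,195,90),(4,255,255)),("yel",(24,140,90),(36,255,255)),("blue",(100,120,60),(125,255,255))):/' keys.py; sed -n 6p keys.py; python3 keys.py w3 0.098
```

```text
[232  78  66] [  2 182 232]
[236 241 103] [ 31 146 241]
[ 89 128 213] [111 148 213]
[206 137  87] [ 13 147 206]
[186 126  84] [ 12 140 186]
[[13, 145, 193], [12, 145, 194], [12, 145, 190], [12, 146, 183], [9, 146, 170], [4, 174, 195], [2, 188, 228], [2, 188, 231], [2, 185, 231], [2, 183, 231], [2, 182, 232], [2, 185, 231], [3, 185, 230], [2, 188, 223], [2, 184, 200], [4, 157, 161], [10, 136, 135], [12, 141, 143], [12, 142, 151], [13, 145, 155], [12, 144, 158], [12, 144, 158]]
out=[]Traceback (most recent call last):
  File "keys.py", line 10, in <module>
    k=max(cs,key=cv2.contourArea)
ValueError: max() iterable argument is empty
```

```bash
sed -i 's/^for col,lo,hi in.*$/for col,lo,hi in(("red",(0,150,150),(5,255,255)),("yel",(25,110,170),(36,255,255)),("blue",(100,100,150),(125,255,255))):/' keys.py; python3 keys.py w3 0.098
```

```text
red (315, 143, 11, 36) [521.2 159.6] [31.2  8.8] 68.0
yel (315, 76, 10, 32) [543.4 215.4] [26.7  7.6] 68.0
blue (315, 8, 10, 30) [566.1 271.9] [26.6  7.5] 68.1
row yaw 68.22554309632312 120.96237206126635
tool yaw 67.9763461369159 z [-0.0056 -0.0146 -0.9999]
key in tool cm [ 3.31 -0.38 14.39] [0.5131 0.1296 0.2234]
```

servo_tool(deltas=[1.1, -0.13, 2, 0, 0.5, 0, 1.1, -0.13, 2, 0, 0.4, 0, 1, -0.12, 2, 0, 0, 0, 0, 0, 1.5, 0, 0, 0, 0, 0, 0, 0, 0, 0, 0, 0, 0, 0, 0, 0])

```text
clock: 4.0
position: [0.5232, 0.1559, 0.1474]
ee_rot: [0.001, 0.835, 0.55, 0.001]
contact_force: [-0.2, 0.2, 0.4]
width: 0.0503
```

```bash
python3 - <<'E'
from h import *
im,d,c=grab("wrist","w4")
E
python3 keys.py w4 0.098
```

```text
red (312, 194, 15, 54) [522.2 162.4] [37.8  9.1] 68.8
yel (309, 113, 13, 44) [543.  215.4] [26.8  7.4] 66.6
blue (307, 17, 14, 42) [566.4 271.7] [26.7  7.8] 66.8
row yaw 68.00404400742445 117.94346905676571
tool yaw 66.68359013543116 z [ 3.6e-03 -9.0e-04 -1.0e+00]
key in tool cm [ 0.56 -0.36  6.85] [0.523  0.1558 0.1475]
```

View pics/w4.png

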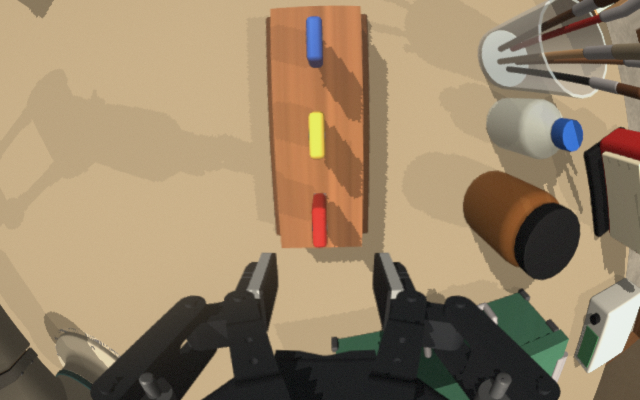

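servo_tool(deltas=[0.15, -0.35, 1.5, 0, 0, -1, 0, 0, 2, 0, 0, 0, 0, 0, 2, 0, 0, 0, 0, 0, 1.5, 0, 0, 0, 0, 0, 0.8, 0, 0, 0, 0, 0, 0, 0, 0, 0])

```text
clock: 4.65
position: [0.5268, 0.1576, 0.0746]
ee_rot: [0.005, 0.832, 0.554, 0.008]
contact_force: [0.0, -0.0, 0.5]
width: 0.0499
```

```bash
python3 - <<'E'
from h import *
im,d,c=grab("wrist","w5")
E
python3 keys.py w5 0.098
```

```text
red (303, 237, 11, 13) [529.5 182.2] [5.6 4.3] 67.1
yel (296, 123, 21, 70) [543.2 215.5] [27.4  7.5] 68.0
blue (294, 0, 22, 38) [564.1 266.4] [15.7  8. ] 67.8
row yaw 67.65886470955006 91.05859138208777
tool yaw 67.32133402708237 z [ 0.0197  0.0013 -0.9998]
key in tool cm [ 2.35 -0.74 -0.37] [0.5273 0.1577 0.0752]
```

View pics/w5.png

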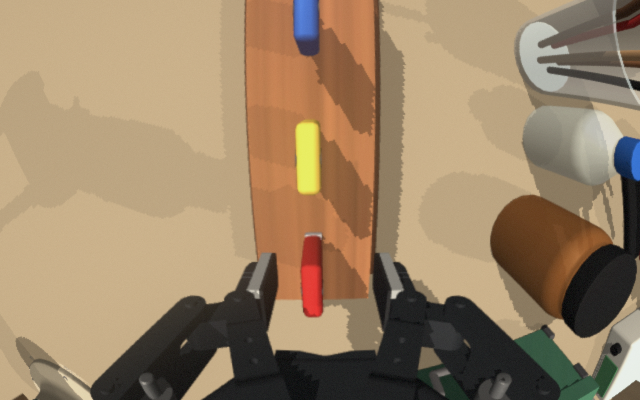

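servo_tool(deltas=[-0.1, -0.4, 0, 1, -0.5, -0.4, -0.1, -0.25, 0.4, 0, 0, 0, 0, 0, 0.4, 0, 0, 0, 0, 0, 0.4, 0, 0, 0, 0, 0, 0, 0, 0, 0])

```text
clock: 5.2
position: [0.5222, 0.1587, 0.0654]
ee_rot: [0.001, 0.83, 0.557, 0.002]
contact_force: [0.3, 0.2, 0.6]
width: 0.0499
```

```bash
cat > st.py <<'E'
from h import *
from scipy.spatial.transform import Rotation as Ro
import sys
s=manip.get_state(); R=np.array(s["ee_rot"]); M=Ro.from_quat(R[[1,2,3,0]]).as_matrix()
print("t",s["clock"],"pos",s["position"].round(4),"yaw",np.degrees(np.arctan2(M[1,0],M[0,0])).round(2),"F",np.round(s["contact_force"],1),"w",s["width"],"q6",s["qpos"][5].round(2))
z=M[:,2]; yaw=float(sys.argv[4]) if len(sys.argv)>4 else None
if yaw is not None:
    a=np.radians(yaw); T=np.array([[np.cos(a),np.sin(a),0],[np.sin(a),-np.cos(a),0],[0,0,-1]])
    p=np.array(list(map(float,sys.argv[1:4])))
    print("shift cm",(M.T@(p-s["position"])*100).round(2),"rot deg",np.degrees(Ro.from_matrix(M.T@T).as_rotvec()).round(2))
E
python3 st.py 0.5204 0.1585 0.063 67.7
```

```text
t 5.2 pos [0.5222 0.1587 0.0654] yaw 67.72 F [0.3 0.2 0.6] w 0.04989399204824842 q6 0.56
shift cm [-0.09 -0.16  0.24] rot deg [ 0.22 -0.14  0.02]
```

servo_tool(deltas=[-0.1, -0.16, 0.24, 0.2, -0.1, 0, 0, 0, 0, 0, 0, 0])

```text
clock: 5.4
position: [0.5201, 0.1584, 0.0627]
ee_rot: [-0.0, 0.83, 0.557, 0.0]
contact_force: [-0.1, -0.9, 0.1]
width: 0.0498
```

servo_tool(deltas=[0, 0, 0, 0, 0, 0, 0, 0, 0, 0, 0, 0, 0, 0, 0, 0, 0, 0, 0, 0, 0, 0, 0, 0, 0, 0, 0, 0, 0, 0, 0, 0, 0, 0, 0, 0, 0, 0, 0, 0, 0, 0], jaw=0, grip_force=50)

```text
clock: 6.1
position: [0.5202, 0.1584, 0.0628]
ee_rot: [-0.0, 0.83, 0.557, 0.0]
contact_force: [1.0, 0.7, 0.6]
width: 0.0094
```

```bash
python3 st.py 0.5204 0.1585 0.063 67.7; python3 -c "
from h import *
grab('wrist','w6')"
```

```text
t 6.1 pos [0.5202 0.1584 0.0628] yaw 67.72 F [1.  0.7 0.6] w 0.009446749246491996 q6 0.56
shift cm [ 0.02  0.01 -0.02] rot deg [ 0.01 -0.04  0.02]
```

View pics/w6.png

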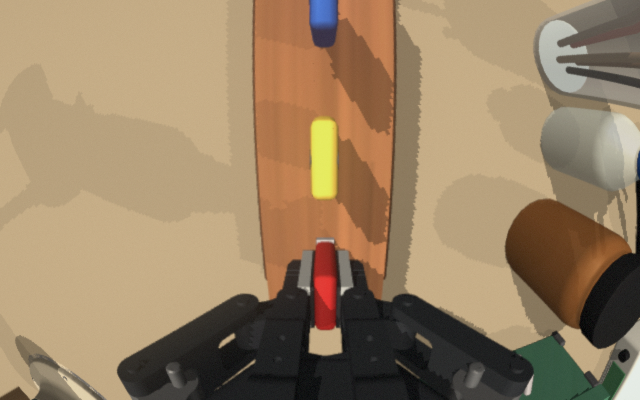

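The red key sits between the pads (top face at (325,285)), and the opening reads 9.4 mm, close to the head's 10 mm. Lifting straight up.

servo_tool(deltas=[0, 0, -1, 0, 0, 0, 0, 0, -1, 0, 0, 0, 0, 0, -1, 0, 0, 0, 0, 0, -1, 0, 0, 0, 0, 0, -1, 0, 0, 0, 0, 0, -2, 0, 0, 0, 0, 0, -3, 0, 0, 0, 0, 0, -3, 0, 0, 0, 0, 0, -3, 0, 0, 0, 0, 0, 0, 0, 0, 0])

```text
clock: 7.15
position: [0.5202, 0.1583, 0.236]
ee_rot: [0.001, 0.83, 0.557, 0.002]
contact_force: [0.6, 0.4, -1.1]
width: 0.0094
```

```bash
python3 st.py 0.5204 0.1585 0.213 67.7; python3 -c "
from h import *
im,d,c=grab('wrist','w7')
cv2.imwrite('pics/w7z.png',cv2.resize(im[210:350,240:410,::-1],None,fx=4.5,fy=4.2,interpolation=cv2.INTER_CUBIC))"
```

```text
t 7.15 pos [0.5202 0.1583 0.236 ] yaw 67.73 F [ 0.6  0.4 -1.1] w 0.009354802112351162 q6 0.56
shift cm [0.02 0.   2.3 ] rot deg [ 0.2  -0.15  0.03]
```

View pics/w7z.png

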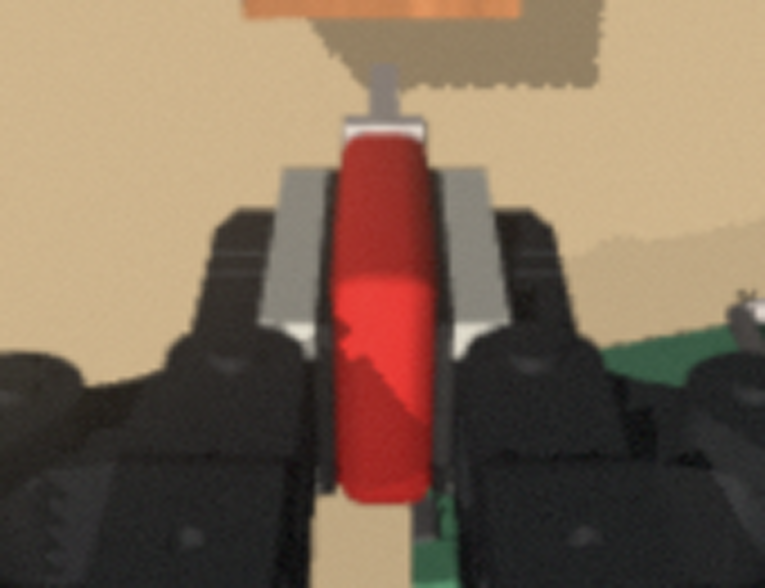

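```bash
cat > inhand.py <<'E'
from h import *
from scipy.spatial.transform import Rotation as Ro
def tf():
    s=manip.get_state(); R=np.array(s["ee_rot"]); return Ro.from_quat(R[[1,2,3,0]]).as_matrix(), s["position"]
def tool(c,u,v,zt,M,p):
    o,r=ray(c,u,v,True); o=M.T@(o-p); r=M.T@r; return (o+r*(zt-o[2])/r[2])*1000
E
python3 - <<'E'
from inhand import *
im,d,c=load("w7"); M,p=tf()
z=lambda x,y:(240+(x+.5)/4.5-.5,210+(y+.5)/4.2-.5)
for n,a,zt in(("topnear",(383,278),-.0352),("topfar",(385,500),-.0352),("headbot near",(384,135),.0028),("sh bottom near",(384,118),.0148),("tip near top",(384,66),.0468)):
    print(n,tool(c,*z(*a),zt,M,p).round(1))
print("cam in tool",(M.T@(-c[1].T@c[2]-p)*1000).round(1))
E
```

```text
topnear [ 14.4   1.4 -35.2]
topfar [-14.3   1.6 -35.2]
headbot near [12.1  1.7  2.8]
sh bottom near [ 9.   1.7 14.8]
tip near top [ 3.7  1.8 46.8]
cam in tool [  80.3    1.1 -143.9]
```

The key is seen held square in the fingers, with the head centred within about 1 mm. Next, over the lock and turn to yaw 169.2° (the keyway direction plus half a turn).

servo_tool(deltas=[-4, 1.27, 0, 0, 0, 0, -4, 1.27, 0, 0, 0, 0, -4, 1.27, 0, 0, 0, 0, -4, 1.27, 0, 0, 0, 0, -4, 1.27, 0, 0, 0, 0, -4, 1.27, 0, 0, 0, 0, -4, 1.27, 0, 0, 0, 0, -3.5, 1.1, 0, 0, 0, 0, 0, 0, 0, 0, 0, 0])

```text
clock: 8.1
position: [0.4856, -0.1801, 0.2244]
ee_rot: [-0.006, 0.829, 0.56, -0.004]
contact_force: [0.1, 0.6, -0.3]
width: 0.0096
```

servo_tool(deltas=[0, 0, 0, 0, 0, -7.8, 0, 0, 0, 0, 0, -7.8, 0, 0, 0, 0, 0, -7.8, 0, 0, 0, 0, 0, -7.8, 0, 0, 0, 0, 0, -7.8, 0, 0, 0, 0, 0, -7.8, 0, 0, 0, 0, 0, -7.8, 0, 0, 0, 0, 0, -7.8, 0, 0, 0, 0, 0, -7.8, 0, 0, 0, 0, 0, -7.8, 0, 0, 0, 0, 0, -7.8, 0, 0, 0, 0, 0, -7.8, 0, 0, 0, 0, 0, -7.8, 0, 0, 0, 0, 0, 0])

```text
clock: 9.5
position: [0.4745, -0.164, 0.2096]
ee_rot: [-0.023, 0.054, 0.998, 0.014]
contact_force: [0.3, -0.0, 0.4]
width: 0.0094
```

```bash
python3 st.py 0.492 -0.180 0.207 169.2
```

```text
t 9.5 pos [ 0.4745 -0.164   0.2096] yaw 173.83 F [ 0.3 -0.   0.4] w 0.009412205112244066 q6 -1.94
shift cm [-1.93 -1.41  0.13] rot deg [ 1.35 -2.83  4.6 ]
```

servo_tool(deltas=[-1, -0.7, -0.3, 1.4, -2.8, 4.6, -0.9, -0.7, 0, 0, 0, 0, 0, 0, 0, 0, 0, 0])

```text
clock: 9.8
position: [0.4907, -0.1789, 0.2101]
ee_rot: [-0.002, 0.097, 0.995, 0.001]
contact_force: [-0.3, -0.3, -1.0]
width: 0.0093
```

```bash
python3 st.py 0.492 -0.180 0.207 169.2
```

```text
t 9.8 pos [ 0.4907 -0.1789  0.2101] yaw 168.84 F [-0.3 -0.3 -1. ] w 0.009287198606809757 q6 -1.86
shift cm [-0.15 -0.09  0.31] rot deg [ 0.05 -0.22 -0.36]
```

servo_tool(deltas=[-0.15, -0.09, 0.4, 0, -0.2, -0.36, 0, 0, 0.5, 0, 0, 0, 0, 0, 0.5, 0, 0, 0, 0, 0, 0, 0, 0, 0])

```text
clock: 10.2
position: [0.4913, -0.1795, 0.1936]
ee_rot: [-0.002, 0.094, 0.996, 0.002]
contact_force: [0.2, -0.2, -0.0]
width: 0.0091
```

```bash
python3 st.py 0.492 -0.180 0.190 169.2;python3 -c "
from h import *
im,d,c=grab('wrist','w8')
cv2.imwrite('pics/w8z.png',cv2.resize(im[160:300,240:410,::-1],None,fx=4.5,fy=4.2,interpolation=cv2.INTER_CUBIC))"
```

```text
t 10.2 pos [ 0.4913 -0.1795  0.1936] yaw 169.21 F [ 0.2 -0.2 -0. ] w 0.009082373726587918 q6 -1.87
shift cm [-0.08 -0.04  0.36] rot deg [ 0.17 -0.28  0.01]
```

View pics/w8z.png

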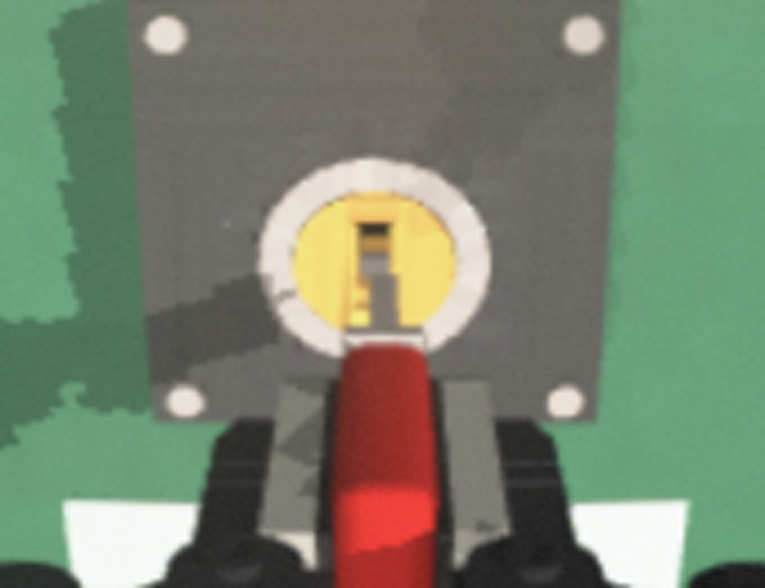

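View pics/w8.png

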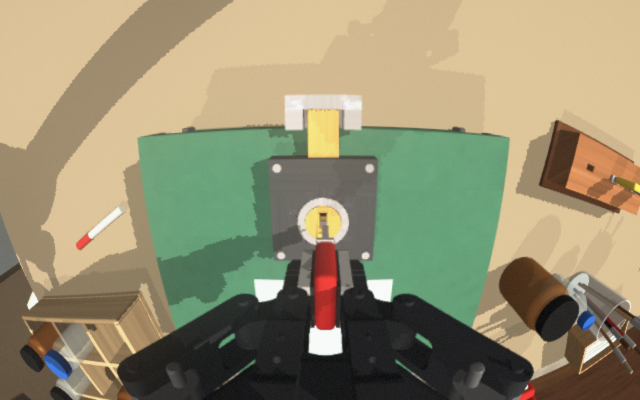

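The crop shows the blade just above the slot: blade centre at about zoom column 384, lock centre about 375. I'll convert both to the tool frame.

```bash
cat > lockrel.py <<'E'
from inhand import *
import sys
im,d,c=load(sys.argv[1]); M,p=tf()
h=cv2.cvtColor(im,cv2.COLOR_RGB2HSV)
zt=p[2]-.130
# ring outer contour points upper part
m=((h[...,1]<40)&(h[...,2]>165)).astype(np.uint8); 
r0,r1,c0,c1=[int(x) for x in sys.argv[2:6]]
mm=np.zeros_like(m); mm[r0:r1,c0:c1]=m[r0:r1,c0:c1]
cs,_=cv2.findContours(mm,cv2.RETR_EXTERNAL,cv2.CHAIN_APPROX_NONE); k=max(cs,key=cv2.contourArea)[:,0]
k=k[(k[:,1]<r1-1-6)]
P=np.array([tool(c,*q,zt,M,p)[:2] for q in k])
# keep hull points and circle fit robustly
hull=cv2.convexHull(P.astype(np.float32))[:,0]
A=np.c_[2*P,np.ones(len(P))]; w=np.ones(len(P))
for _ in range(20):
    s=np.linalg.lstsq(A*w[:,None],(P**2).sum(1)*w,rcond=None)[0]; R=np.sqrt(s[2]+s[0]**2+s[1]**2)
    e=np.hypot(*(P-s[:2]).T)-R; w=1/(1+(e/.3)**2)
print("lock centre in tool mm",s[:2].round(2),"R",R.round(2),"n",len(P),"med|e|",np.median(abs(e)).round(2))
E
python3 lockrel.py w8 192 246 292 358
python3 - <<'E'
from inhand import *
im,d,c=load("w8"); M,p=tf()
z=lambda x,y:(240+(x+.5)/4.5-.5,160+(y+.5)/4.2-.5)
zt=p[2]-.13
for n,a,q in(("slot end inner/outer",(375,207),zt),("slot end inner",(375,222),zt+.0015),("slotL flare",(345,300),zt),("slotL/R",(357,235),zt),("slotR",(392,235),zt),("bladeL tip",(370,278),.0468),("bladeR",(398,278),.0468),("bladeR mid",(399,310),.030),("bladeL mid",(370,310),.030),("tip top",(384,272),.0446),("sh near",(384,328),.0148),("sh nearL",(345,335),.0148),("sh R",(424,335),.0148),("headtop near",(383,488),-.0352),
 ("s",(166,35),zt+.003),("s",(584,35),zt+.003),("s",(185,401),zt+.003),("s",(565,401),zt+.003)):
    print(n,tool(c,*z(*a),q,M,p).round(2))
E
```

```text
lock centre in tool mm [-0.46 -1.92] R 18.05 n 104 med|e| 0.15
slot end inner/outer [ 9.5  -1.84 63.86]
slot end inner [ 6.31 -1.85 65.36]
slotL flare [-7.37 -6.67 63.86]
slotL/R [ 4.52 -4.67 63.86]
slotR [ 4.52  0.83 63.86]
bladeL tip [ 3.65 -2.48 46.8 ]
bladeR [ 3.65  1.6  46.8 ]
bladeR mid [ 5.52  1.56 30.  ]
bladeL mid [ 5.52 -2.33 30.  ]
tip top [ 5.55 -0.44 44.6 ]
sh near [ 9.55 -0.47 14.8 ]
sh nearL [ 8.53 -5.27 14.8 ]
sh R [ 8.53  4.46 14.8 ]
headtop near [ 15.4   -0.59 -35.2 ]
s [ 38.31 -33.87  66.86]
s [38.3  30.19 66.86]
s [-28.75 -34.06  66.86]
s [-28.7   30.16  66.86]
```

Relative offset: move about -1.45 mm in tool y, with x and yaw about zero. Then descend to just above the mouth.

servo_tool(deltas=[0, -0.14, 0.3, 0.15, -0.25, 0, 0, 0, 0.4, 0, 0, 0, 0, 0, 0.3, 0, 0, 0, 0, 0, 0, 0, 0, 0])

```text
clock: 10.65
position: [0.4911, -0.181, 0.1832]
ee_rot: [0.0, 0.094, 0.996, 0.0]
contact_force: [0.3, 0.7, -0.4]
width: 0.0093
```

```bash
python3 st.py 0.4917 -0.181 0.180 169.2;python3 -c "
from h import *
im,d,c=grab('wrist','w9')
cv2.imwrite('pics/w9z.png',cv2.resize(im[160:300,240:410,::-1],None,fx=4.5,fy=4.2,interpolation=cv2.INTER_CUBIC))"; python3 lockrel.py w9 192 252 292 358
```

```text
t 10.65 pos [ 0.4911 -0.181   0.1832] yaw 169.21 F [ 0.3  0.7 -0.4] w 0.009312070151841564 q6 -1.87
shift cm [-0.06  0.01  0.32] rot deg [0.   0.03 0.01]
lock centre in tool mm [ 2.32 -0.44] R 16.03 n 201 med|e| 1.67
```

View pics/w9z.png

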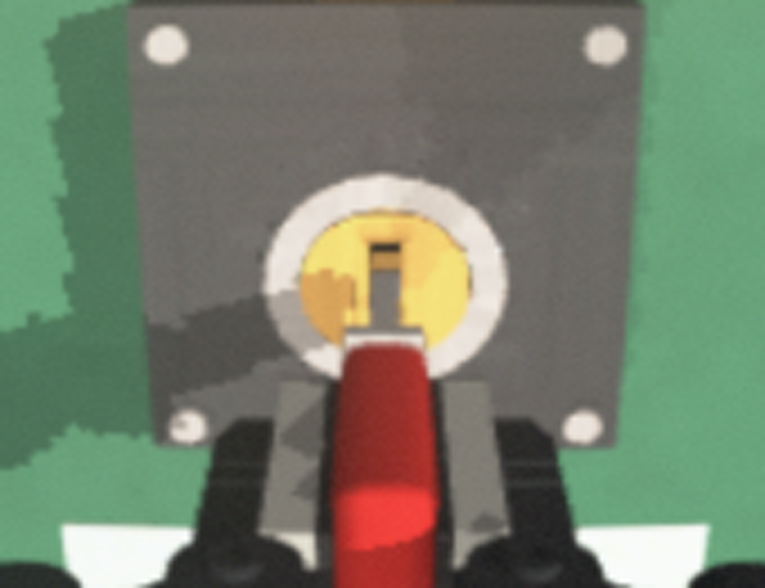

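Run:
```python
from inhand import *
im,d,c=load("w9"); M,p=tf()
z=lambda x,y:(240+(x+.5)/4.5-.5,160+(y+.5)/4.2-.5)
zt=p[2]-.13
for n,a,q in(("ring top -18",(385,174),zt),("brass top -12.9?",(385,210),zt),("slot flare -8.7",(385,227),zt),("slot inner -7.2",(385,242),zt+.0015),("tip -6",(384,268),.0446),("sh -11",(384,327),.0148),("top -15",(383,487),-.0352),
 ("s",(166,45),zt+.003),("s",(605,45),zt+.003),("s",(187,427),zt+.003),("s",(582,428),zt+.003)):
    print(n,tool(c,*z(*a),q,M,p).round(2))
```

```text
ring top -18 [18.52 -0.3  53.39]
brass top -12.9? [12.53 -0.3  53.39]
slot flare -8.7 [ 9.66 -0.3  53.39]
slot inner -7.2 [ 6.55 -0.29 54.89]
tip -6 [ 6.13 -0.45 44.6 ]
sh -11 [ 9.62 -0.47 14.8 ]
top -15 [ 15.43  -0.59 -35.2 ]
s [ 38.76 -32.28  56.39]
s [38.78 31.82 56.39]
s [-28.49 -32.38  56.39]
s [-28.69  31.71  56.39]
```

servo_tool(deltas=[0, 0, 0.3, 0, 0, 0, 0, 0, 0.3, 0, 0, 0, 0, 0, 0.3, 0, 0, 0, 0, 0, 0, 0, 0, 0])

```text
clock: 11.1
position: [0.4915, -0.1812, 0.1739]
ee_rot: [0.001, 0.094, 0.996, -0.0]
contact_force: [-0.5, -0.4, 0.3]
width: 0.0093
```

```bash
python3 st.py 0.4911 -0.181 0.165 169.2
```

```text
t 11.1 pos [ 0.4915 -0.1812  0.1739] yaw 169.21 F [-0.5 -0.4  0.3] w 0.009347225407238488 q6 -1.87
shift cm [0.04 0.01 0.89] rot deg [-0.02  0.09  0.01]
```

In the mouth without contact. Continuing down towards the first pin.

servo_tool(deltas=[0.03, 0, 0.3, 0, 0, 0, 0, 0, 0.3, 0, 0, 0, 0, 0, 0.2, 0, 0, 0, 0, 0, 0, 0, 0, 0])

```text
clock: 11.5
position: [0.4912, -0.1811, 0.1651]
ee_rot: [0.001, 0.094, 0.996, -0.0]
contact_force: [-0.4, -0.6, -1.0]
width: 0.0093
```

servo_tool(deltas=[0, 0, 0.1, 0, 0, 0])

```text
clock: 11.6
position: [0.4913, -0.1811, 0.1642]
ee_rot: [0.001, 0.094, 0.996, -0.0]
contact_force: [-0.1, 0.1, -0.6]
width: 0.0093
```

servo_tool(deltas=[0, 0, 0.1, 0, 0, 0])

```text
clock: 11.7
position: [0.4913, -0.1812, 0.1631]
ee_rot: [0.001, 0.094, 0.996, -0.0]
contact_force: [1.5, 0.6, 0.2]
width: 0.0093
```

servo_tool(deltas=[0, 0, 0.1, 0, 0, 0])

```text
clock: 11.8
position: [0.4915, -0.1812, 0.1623]
ee_rot: [0.001, 0.094, 0.996, -0.0]
contact_force: [-1.1, 0.7, 4.4]
width: 0.0093
```

Touched the first pin (4.4 N at TCP z 0.1623, as predicted). I'll wiggle along x under a light push.

servo_tool(deltas=[0.08, 0, 0.03, 0, 0, 0, -0.15, 0, 0.03, 0, 0, 0, 0.15, 0, 0.03, 0, 0, 0, -0.15, 0, 0.03, 0, 0, 0])

```text
clock: 12.2
position: [0.4908, -0.1812, 0.1617]
ee_rot: [-0.0, 0.094, 0.996, -0.0]
contact_force: [-2.8, 1.0, 3.2]
width: 0.0095
```

servo_tool(deltas=[0.15, 0, 0.03, 0, 0, 0, -0.15, 0, 0.03, 0, 0, 0, 0.15, 0, 0.03, 0, 0, 0, -0.15, 0, 0.03, 0, 0, 0])

```text
clock: 12.6
position: [0.4907, -0.1813, 0.161]
ee_rot: [-0.0, 0.094, 0.996, -0.001]
contact_force: [-4.0, 0.0, 2.8]
width: 0.0092
```

```bash
python3 st.py 0.4914 -0.181 0.160 169.2
```

```text
t 12.6 pos [ 0.4907 -0.1813  0.161 ] yaw 169.23 F [-4.   0.   2.8] w 0.009239888359562874 q6 -1.87
shift cm [-0.07  0.04  0.1 ] rot deg [-0.07  0.01  0.03]
```

servo_tool(deltas=[-0.1, 0, 0.03, 0, 0, 0, 0.13, 0, 0.04, 0, 0, 0, -0.18, 0, 0.03, 0, 0, 0, 0.13, 0, 0.04, 0, 0, 0, -0.18, 0, 0.03, 0, 0, 0, 0.13, 0, 0.04, 0, 0, 0, -0.18, 0, 0.03, 0, 0, 0])

```text
clock: 13.3
position: [0.4922, -0.1812, 0.1569]
ee_rot: [-0.002, 0.094, 0.996, 0.0]
contact_force: [-3.4, 0.6, 1.7]
width: 0.0096
```

servo_tool(deltas=[0.13, 0, 0.04, 0, 0, 0, -0.18, 0, 0.03, 0, 0, 0, 0.13, 0, 0.04, 0, 0, 0, -0.18, 0, 0.03, 0, 0, 0, 0.13, 0, 0.04, 0, 0, 0, -0.18, 0, 0.03, 0, 0, 0, 0.1, 0, 0.04, 0, 0, 0])

```text
clock: 14.0
position: [0.4922, -0.1811, 0.154]
ee_rot: [-0.003, 0.094, 0.996, 0.0]
contact_force: [0.5, -0.0, -0.2]
width: 0.0095
```

```bash
python3 st.py 0.4914 -0.181 0.160 169.2
```

```text
t 14.0 pos [ 0.4922 -0.1811  0.154 ] yaw 169.25 F [ 0.5 -0.  -0.2] w 0.009523940876181386 q6 -1.87
shift cm [ 0.09 -0.   -0.6 ] rot deg [-0.   -0.31  0.05]
```

The first pin is past. The second pokes in from -x, so I'll mirror the bias.

servo_tool(deltas=[0.05, 0, 0.05, 0, -0.3, 0, 0.12, 0, 0.03, 0, 0, 0, -0.13, 0, 0.04, 0, 0, 0, 0.17, 0, 0.03, 0, 0, 0, -0.13, 0, 0.04, 0, 0, 0, 0.17, 0, 0.03, 0, 0, 0])

```text
clock: 14.6
position: [0.4918, -0.1812, 0.1529]
ee_rot: [0.003, 0.094, 0.996, -0.001]
contact_force: [1.9, -0.1, 0.6]
width: 0.009
```

servo_tool(deltas=[-0.13, 0, 0.04, 0, 0, 0, 0.17, 0, 0.03, 0, 0, 0, -0.13, 0, 0.04, 0, 0, 0, 0.17, 0, 0.03, 0, 0, 0, -0.13, 0, 0.04, 0, 0, 0, 0.17, 0, 0.03, 0, 0, 0])

```text
clock: 15.2
position: [0.4917, -0.1813, 0.1526]
ee_rot: [0.004, 0.094, 0.996, -0.001]
contact_force: [1.8, -0.2, 3.3]
width: 0.0093
```

```bash
python3 st.py 0.4914 -0.181 0.145 169.2
```

```text
t 15.2 pos [ 0.4917 -0.1813  0.1526] yaw 169.22 F [ 1.8 -0.2  3.3] w 0.00930339601764143 q6 -1.87
shift cm [0.04 0.03 0.76] rot deg [-0.06  0.49  0.02]
```

servo_tool(deltas=[0.1, 0, 0.03, 0, 0.4, 0, -0.13, 0, 0.04, 0, 0, 0, 0.2, 0, 0.04, 0, 0, 0, -0.13, 0, 0.04, 0, 0, 0, 0.2, 0, 0.04, 0, 0, 0, -0.13, 0, 0.04, 0, 0, 0, 0.2, 0, 0.04, 0, 0, 0])

```text
clock: 15.9
position: [0.4916, -0.1813, 0.1525]
ee_rot: [0.003, 0.094, 0.996, -0.001]
contact_force: [3.5, 0.7, 4.8]
width: 0.0093
```

```bash
python3 st.py 0.4914 -0.181 0.145 169.2
```

```text
t 15.9 pos [ 0.4916 -0.1813  0.1525] yaw 169.21 F [3.5 0.7 4.8] w 0.009269667142928482 q6 -1.87
shift cm [0.03 0.03 0.75] rot deg [-0.08  0.32  0.01]
```

servo_tool(deltas=[-0.2, 0, 0, 0, 0, 0])

```text
clock: 16.0
position: [0.4924, -0.1814, 0.1525]
ee_rot: [0.001, 0.094, 0.996, -0.001]
contact_force: [-5.5, 0.9, 7.4]
width: 0.0096
```

servo_tool(deltas=[0.2, 0, 0, 0, 0, 0])

```text
clock: 16.1
position: [0.4915, -0.1813, 0.1526]
ee_rot: [0.002, 0.094, 0.996, -0.001]
contact_force: [3.5, 0.5, 2.7]
width: 0.0091
```

servo_tool(deltas=[0.2, 0, 0.03, 0, 0, 0])

```text
clock: 16.2
position: [0.4912, -0.1813, 0.1526]
ee_rot: [0.004, 0.094, 0.996, -0.001]
contact_force: [4.3, 0.1, 4.0]
width: 0.0096
```

servo_tool(deltas=[0.1, 0, 0.03, 0, 0, 0])

```text
clock: 16.3
position: [0.4913, -0.1813, 0.1526]
ee_rot: [0.005, 0.094, 0.996, -0.001]
contact_force: [1.8, -0.9, 3.4]
width: 0.0094
```

The wrist yields in tilt when the tip is loaded, so I'll wiggle with a small matching rotation about tool y.

servo_tool(deltas=[-0.1, 0, 0.02, 0, 0, 0, 0.2, 0, 0.03, 0, 1.2, 0])

```text
clock: 16.5
position: [0.4904, -0.1811, 0.1525]
ee_rot: [-0.006, 0.094, 0.996, -0.0]
contact_force: [5.0, 0.7, 4.7]
width: 0.0095
```

servo_tool(deltas=[-0.13, 0, 0.04, 0, -0.5, 0, 0.2, 0, 0.04, 0, 1.2, 0, -0.13, 0, 0.04, 0, -0.5, 0, 0.2, 0, 0.04, 0, 1.2, 0])

```text
clock: 16.9
position: [0.4906, -0.1814, 0.152]
ee_rot: [-0.017, 0.094, 0.995, 0.0]
contact_force: [7.2, 0.6, 2.8]
width: 0.0096
```

```bash
python3 st.py 0.4914 -0.181 0.145 169.2
```

```text
t 16.9 pos [ 0.4906 -0.1814  0.152 ] yaw 169.19 F [7.2 0.6 2.8] w 0.009640774900202995 q6 -1.86
shift cm [-0.1   0.06  0.7 ] rot deg [-0.13 -1.93 -0.01]
```

servo_tool(deltas=[-0.05, 0, 0, 0, -1.9, 0, 0, 0, 0, 0, 0, 0], grip_force=100)

```text
clock: 17.1
position: [0.4902, -0.1813, 0.1507]
ee_rot: [-0.002, 0.094, 0.996, -0.001]
contact_force: [2.3, 0.6, 1.5]
width: 0.0085
```

```bash
python3 st.py 0.4914 -0.181 0.145 169.2;python3 -c "
from h import *
im,d,c=grab('wrist','w10')
cv2.imwrite('pics/w10z.png',cv2.resize(im[160:300,240:410,::-1],None,fx=4.5,fy=4.2,interpolation=cv2.INTER_CUBIC))"
```

```text
t 17.1 pos [ 0.4902 -0.1813  0.1507] yaw 169.23 F [2.3 0.6 1.5] w 0.008544891567203424 q6 -1.87
shift cm [-0.11  0.05  0.57] rot deg [-0.11 -0.27  0.03]
```

View pics/w10z.png

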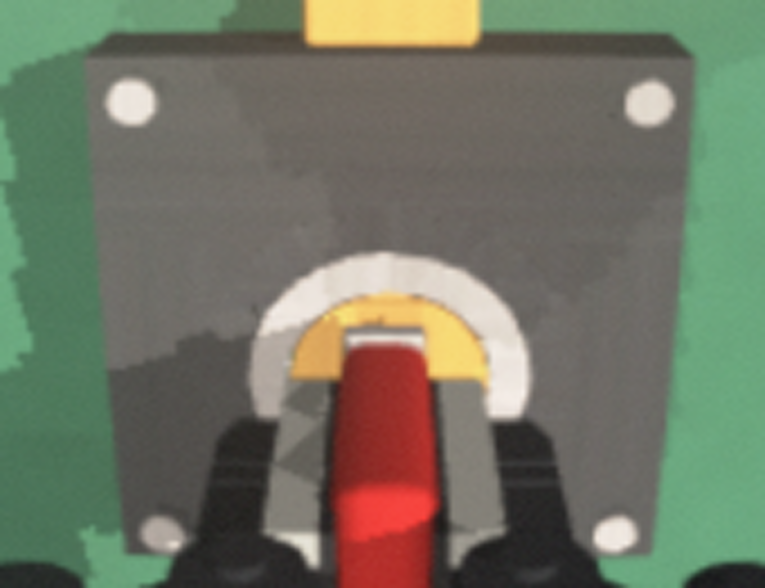

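The key has not shifted in the hand (shoulder edge at zoom row 328, head edge 487, as before), and it is 1.5 mm deeper. Continuing the wiggle.

servo_tool(deltas=[-0.15, 0, 0.04, 0, 0, 0, 0.18, 0, 0.04, 0, 0.7, 0, -0.15, 0, 0.04, 0, -0.7, 0, 0.18, 0, 0.04, 0, 0.7, 0, -0.15, 0, 0.04, 0, -0.7, 0])

```text
clock: 17.65
position: [0.4912, -0.1815, 0.1468]
ee_rot: [-0.005, 0.094, 0.996, -0.0]
contact_force: [-0.2, 0.2, -0.6]
width: 0.0091
```

```bash
python3 st.py 0.4914 -0.181 0.145 169.2
```

```text
t 17.65 pos [ 0.4912 -0.1815  0.1468] yaw 169.23 F [-0.2  0.2 -0.6] w 0.009091232624522643 q6 -1.87
shift cm [-0.01  0.06  0.18] rot deg [-0.06 -0.56  0.03]
```

servo_tool(deltas=[0, 0.03, 0.06, 0, -0.5, 0, 0, 0, 0.06, 0, 0, 0, 0, 0, 0.05, 0, 0, 0])

```text
clock: 17.95
position: [0.4899, -0.1811, 0.1449]
ee_rot: [-0.001, 0.094, 0.996, -0.001]
contact_force: [0.1, 1.6, 5.7]
width: 0.0088
```

servo_tool(deltas=[0, 0, 0.05, 0, 0, 0, 0, 0, 0.04, 0, 0, 0])

```text
clock: 18.15
position: [0.4899, -0.1811, 0.1449]
ee_rot: [-0.001, 0.094, 0.996, -0.001]
contact_force: [0.7, 1.0, 4.6]
width: 0.0087
```

```bash
python3 st.py 0.4914 -0.181 0.145 169.2
```

```text
t 18.15 pos [ 0.4899 -0.1811  0.1449] yaw 169.24 F [0.7 1.  4.6] w 0.008724734710597393 q6 -1.87
shift cm [-0.14  0.04 -0.01] rot deg [-0.09 -0.09  0.04]
```

Seated: it stops at TCP z 0.1449 with about 5 N, where the shoulder should meet the face. I'll check that visually and centre x.

servo_tool(deltas=[-0.1, 0, 0.02, 0, 0, 0, 0, 0, 0.02, 0, 0, 0])

```text
clock: 18.35
position: [0.49, -0.1811, 0.1449]
ee_rot: [-0.002, 0.094, 0.996, -0.001]
contact_force: [0.5, -0.1, 4.3]
width: 0.0089
```

```bash
python3 st.py 0.4911 -0.1812 0.145 169.2;python3 -c "
from h import *
im,d,c=grab('wrist','w11')
cv2.imwrite('pics/w11z.png',cv2.resize(im[160:300,240:410,::-1],None,fx=4.5,fy=4.2,interpolation=cv2.INTER_CUBIC))"
```

```text
t 18.35 pos [ 0.49   -0.1811  0.1449] yaw 169.26 F [ 0.5 -0.1  4.3] w 0.008886680998373827 q6 -1.87
shift cm [-0.11  0.01 -0.01] rot deg [-0.1  -0.19  0.06]
```

View pics/w11z.png

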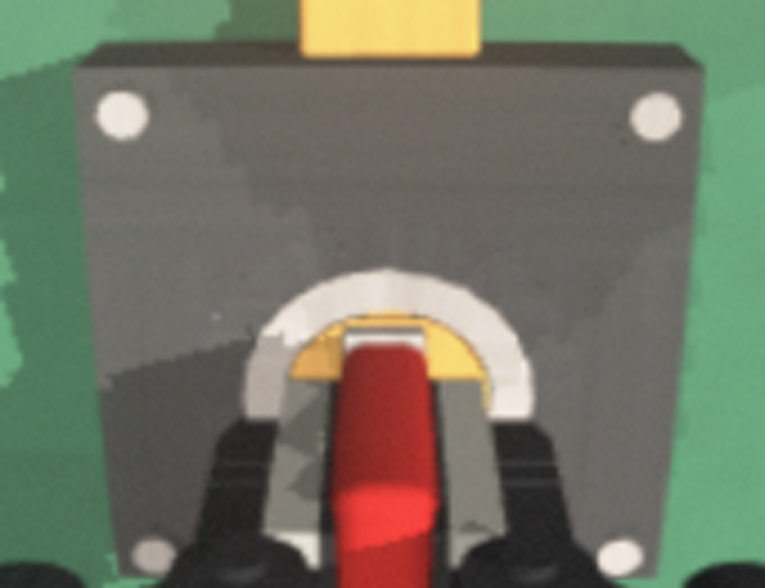

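Run:
```python
from inhand import *
im,d,c=load("w11"); M,p=tf()
z=lambda x,y:(240+(x+.5)/4.5-.5,160+(y+.5)/4.2-.5)
zt=p[2]-.13
for n,a,q in(("ring top -18",(385,270),zt),("brass top -12.9",(385,314),zt),("sh -11",(384,327),.0148),("top -15",(383,487),-.0352),
 ("s",(122,116),zt+.003),("s",(656,117),zt+.003),("s",(154,554),zt+.003),("s",(620,556),zt+.003)):
    print(n,tool(c,*z(*a),q,M,p).round(2))
```

```text
ring top -18 [17.47 -0.4  14.86]
brass top -12.9 [11.24 -0.39 14.86]
sh -11 [ 9.39 -0.51 14.8 ]
top -15 [ 15.18  -0.63 -35.2 ]
s [ 37.41 -31.94  17.86]
s [37.3  32.14 17.86]
s [-29.4  -32.3   17.86]
s [-29.8   32.19  17.86]
```

The shoulder is on the face. The key sits about 1.1 mm off-centre against the -x wall, so I'll centre it before turning.

servo_tool(deltas=[-0.15, 0, 0, 0, 0, 0, -0.12, 0, 0, 0, 0, 0, 0, 0, 0.01, 0, 0, 0])

```text
clock: 18.7
position: [0.4902, -0.1811, 0.1449]
ee_rot: [-0.005, 0.093, 0.996, -0.001]
contact_force: [0.2, 0.5, 4.1]
width: 0.0087
```

```bash
python3 st.py 0.4911 -0.1812 0.145 169.2
```

```text
t 18.7 pos [ 0.4902 -0.1811  0.1449] yaw 169.29 F [0.2 0.5 4.1] w 0.008654248981392266 q6 -1.87
shift cm [-0.09  0.01 -0.01] rot deg [-0.11 -0.52  0.09]
```

servo_tool(deltas=[-0.15, 0, -0.05, 0, -0.5, 0, -0.1, 0, 0, 0, 0, 0])

```text
clock: 18.9
position: [0.4909, -0.1813, 0.1448]
ee_rot: [-0.002, 0.093, 0.996, -0.001]
contact_force: [-2.0, 0.5, 7.1]
width: 0.0089
```

```bash
python3 st.py 0.4911 -0.1812 0.145 169.2
```

```text
t 18.9 pos [ 0.4909 -0.1813  0.1448] yaw 169.32 F [-2.   0.5  7.1] w 0.008872405626580657 q6 -1.87
shift cm [-0.02  0.01 -0.02] rot deg [-0.11 -0.25  0.12]
```

Centred. Starting the clockwise turn (+z in the tool frame) in small steps.

servo_tool(deltas=[0, 0, 0, 0, 0, 3, 0, 0, 0, 0, 0, 3, 0, 0, 0, 0, 0, 3, 0, 0, 0, 0, 0, 3])

```text
clock: 19.3
position: [0.4908, -0.181, 0.1449]
ee_rot: [-0.002, 0.201, 0.98, -0.001]
contact_force: [-0.6, 0.7, 4.1]
width: 0.0087
```

```bash
python3 st.py 0.4911 -0.1812 0.1448 157.2
```

```text
t 19.3 pos [ 0.4908 -0.181   0.1449] yaw 156.86 F [-0.6  0.7  4.1] w 0.008703886120024111 q6 -1.65
shift cm [-0.03 -0.01  0.01] rot deg [-0.13 -0.24 -0.34]
```

servo_tool(deltas=[0, 0, 0.01, 0, -0.1, 4, 0, 0, 0.01, 0, 0, 4, 0, 0, 0.01, 0, 0, 4, 0, 0, 0.01, 0, 0, 4])

```text
clock: 19.7
position: [0.4909, -0.1806, 0.1449]
ee_rot: [-0.001, 0.34, 0.94, -0.001]
contact_force: [0.0, 0.7, 4.8]
width: 0.0088
```

```bash
python3 st.py 0.4911 -0.1812 0.1448 141; python3 -c "
from rig import manip; print(manip.get_state()['moment'])"
```

```text
t 19.7 pos [ 0.4909 -0.1806  0.1449] yaw 140.21 F [0.  0.7 4.8] w 0.008774789874485848 q6 -1.36
shift cm [-0.05 -0.03  0.01] rot deg [-0.14 -0.12 -0.79]
[ 0.20561666  0.14744511 -0.00199537]
```

servo_tool(deltas=[-0.05, -0.04, 0.01, -0.1, -0.1, 4, -0.03, -0.02, 0.01, 0, 0, 4, 0, 0, 0.01, 0, 0, 4, 0, 0, 0.01, 0, 0, 4, 0, 0, 0.01, 0, 0, 4])

```text
clock: 20.2
position: [0.4917, -0.1804, 0.1449]
ee_rot: [-0.0, 0.505, 0.863, 0.001]
contact_force: [-1.3, 1.6, 4.1]
width: 0.0085
```

```bash
python3 st.py 0.4911 -0.1812 0.1448 120; python3 -c "
from h import *
im,d,c=grab('wrist','w12')
cv2.imwrite('pics/w12z.png',cv2.resize(im[160:300,240:410,::-1],None,fx=4.5,fy=4.2,interpolation=cv2.INTER_CUBIC))"
```

```text
t 20.2 pos [ 0.4917 -0.1804  0.1449] yaw 119.34 F [-1.3  1.6  4.1] w 0.00850601078858984 q6 -1.0
shift cm [-0.04 -0.09  0.01] rot deg [ 0.08 -0.08 -0.66]
```

View pics/w12z.png

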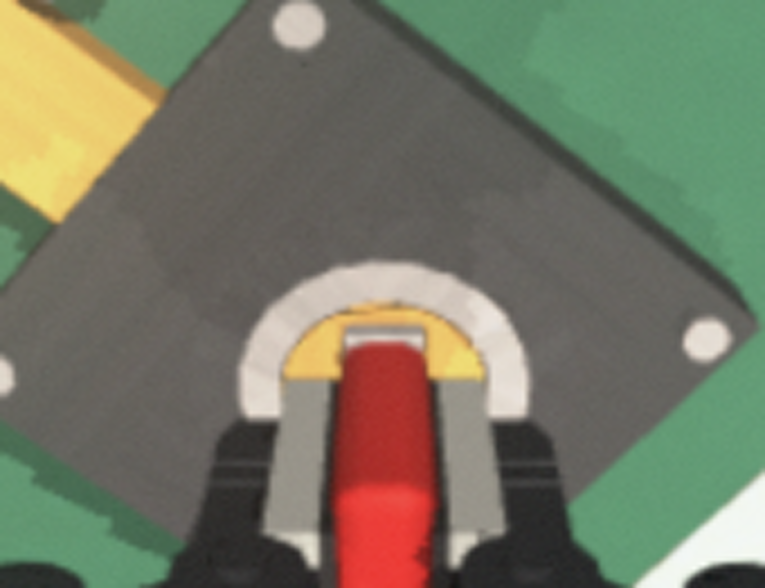

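The key turns with the hand (head still square between the pads), the shoulder is on the brass, and it's centred in the ring. Continuing.

servo_tool(deltas=[-0.03, -0.06, 0.01, 0.1, -0.1, 4, 0, -0.03, 0.01, 0, 0, 4, 0, -0.03, 0.01, 0, 0, 4, 0, -0.02, 0.01, 0, 0, 4, 0, 0, 0.01, 0, 0, 4])

```text
clock: 20.75
position: [0.4919, -0.1804, 0.1449]
ee_rot: [0.001, 0.651, 0.759, 0.001]
contact_force: [-1.5, 0.0, 5.3]
width: 0.0091
```

```bash
python3 st.py 0.4911 -0.1812 0.1448 98
```

```text
t 20.75 pos [ 0.4919 -0.1804  0.1449] yaw 98.81 F [-1.5  0.   5.3] w 0.009110295683111369 q6 -0.64
shift cm [-0.07 -0.09  0.01] rot deg [ 0.15 -0.05  0.81]
```

servo_tool(deltas=[-0.05, -0.06, 0.01, 0.1, 0, 4, -0.03, -0.03, 0.01, 0, 0, 4, 0, -0.03, 0.01, 0, 0, 4, 0, -0.02, 0.01, 0, 0, 4, 0, 0, 0.01, 0, 0, 4])

```text
clock: 21.25
position: [0.4921, -0.1804, 0.1449]
ee_rot: [0.0, 0.775, 0.632, 0.002]
contact_force: [-0.2, 0.0, 4.2]
width: 0.0086
```

```bash
python3 st.py 0.4911 -0.1812 0.1448 70; python3 -c "
from rig import manip; print(manip.get_state()['moment'])"
```

```text
t 21.25 pos [ 0.4921 -0.1804  0.1449] yaw 78.34 F [-0.2  0.   4.2] w 0.008594296506905142 q6 -0.29
shift cm [-0.1  -0.08  0.01] rot deg [ 0.17 -0.21  8.34]
[0.19669332 0.19562379 0.06797454]
```

servo_tool(deltas=[-0.03, -0.03, 0.01, 0.1, -0.1, 4, 0, 0, 0.01, 0, 0, 4, 0, 0, 0.01, 0, 0, 1, 0, 0, 0.01, 0, 0, 0, 0, 0, 0.01, 0, 0, 0])

```text
clock: 21.75
position: [0.4923, -0.1805, 0.1449]
ee_rot: [0.0, 0.822, 0.569, 0.002]
contact_force: [-0.6, 0.2, 5.3]
width: 0.009
```

```bash
python3 st.py 0.4911 -0.1812 0.1448 70; python3 -c "
from h import *
im,d,c=grab('wrist','w13')
print(manip.get_state()['moment'])
cv2.imwrite('pics/w13z.png',cv2.resize(im[160:300,240:410,::-1],None,fx=4.5,fy=4.2,interpolation=cv2.INTER_CUBIC))
im,d,c=grab('scene','s13')
cv2.imwrite('pics/s13z.png',cv2.resize(im[140:260,180:340,::-1],None,fx=4.5,fy=4.5,interpolation=cv2.INTER_CUBIC))"
```

```text
t 21.75 pos [ 0.4923 -0.1805  0.1449] yaw 69.39 F [-0.6  0.2  5.3] w 0.009009356260533305 q6 -0.13
shift cm [-0.11 -0.08  0.01] rot deg [ 0.11 -0.14 -0.61]
[0.13996227 0.1274728  0.06372187]
```

View pics/w13z.png

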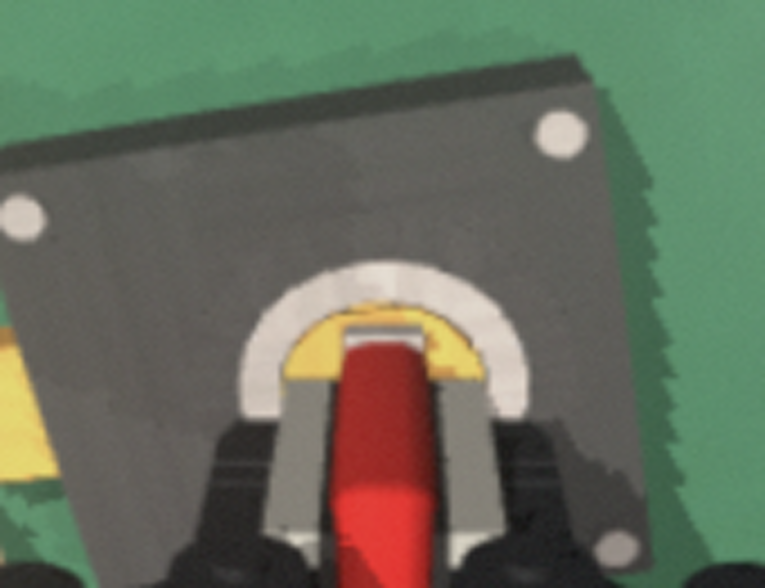

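View pics/s13z.png

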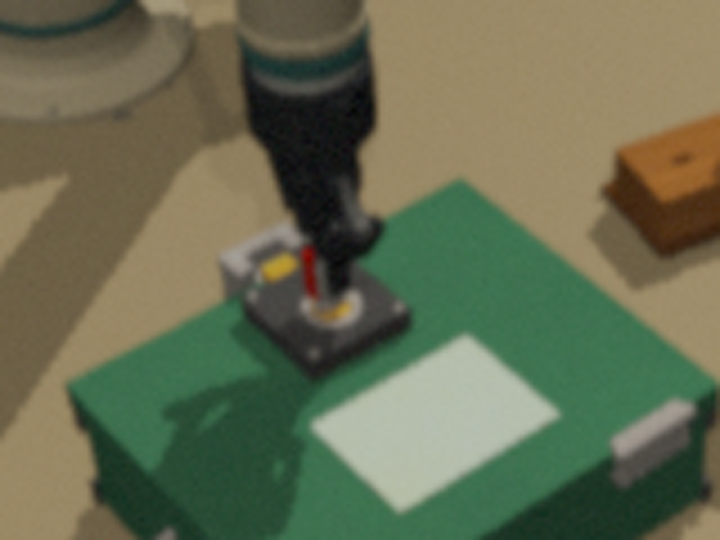

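The turn is 100° at the hand. The brass bolt is pulled clear of the keeper (scene crop, about (278,266)), and the shoulder is on the brass. I'll hold a moment, check the rest of the table, and hand in.

servo_tool(deltas=[0, 0, 0.01, 0, 0, 0.5, 0, 0, 0.01, 0, 0, 0, 0, 0, 0.01, 0, 0, 0])

```text
clock: 22.15
position: [0.4922, -0.1804, 0.1449]
ee_rot: [0.0, 0.823, 0.568, 0.002]
contact_force: [-0.7, -0.1, 5.4]
width: 0.0089
```

```bash
python3 -c "
from h import *
im,d,c=grab('top','t14')
cv2.imwrite('pics/t14z.png',cv2.resize(im[90:260,130:500,::-1],None,fx=2.1,fy=2.1,interpolation=cv2.INTER_CUBIC))"; python3 st.py 0.4911 -0.1812 0.1448 70
```

```text
t 22.2 pos [ 0.4922 -0.1804  0.1449] yaw 69.23 F [-0.4  1.1  4.7] w 0.008696273198954151 q6 -0.12
shift cm [-0.11 -0.08  0.01] rot deg [ 0.11 -0.14 -0.77]
```

View pics/t14z.png

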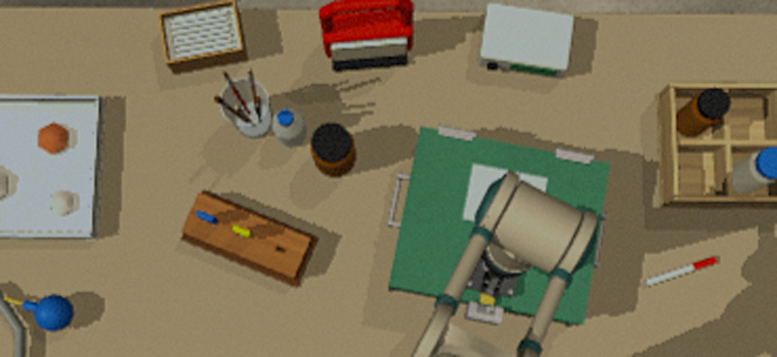

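The blue (205,216) and yellow (241,231) keys are still in the stand. The jar, bottle, cup, bulb and marker are where they were.

```bash
python3 -c "
from rig import manip
print(manip.sign_off()); s=manip.get_state(); print(s['clock'],s['position'],s['contact_force'],s['width'])"
```

```text
the job is handed in; nothing more can be done
None
the job is handed in; nothing more can be done
```

I took the red key out of the stand, wiggled it past both pins until it was fully home, and turned it clockwise. I handed the job in at about 22 s with the gripper still holding the key turned; no verdict came back.

**Last checks:**
- **Seating:** the fingertips stopped at z = 0.1449 m with about 5 N of downward push. That is where the shoulder should meet the lock face, and the camera shows it sitting there.
- **Centring:** the hand ended about 1 mm from my estimate of the lock axis; the limit is 5 mm.
- **Turn:** the hand turned 100°. After about 7° of slack, that puts the lock at roughly 93° (80° needed). The scene camera shows the brass bolt drawn clear of the keeper. I couldn't read the lock angle directly.
- **Forces:** the highest reading I saw was about 9 N (limit 35 N). I only read forces at the end of each move, so short peaks in between could have been missed.
- **Grip:** set to 100 N, with the fingers 8.7 mm apart on the 10 mm head. The key hadn't shifted in the hand.
- **Rest of the table:** the blue and yellow keys are still in the stand. In the top view the jar, bottle, cup, bulb and marker look unmoved, but I didn't measure them.

**Disagreements:** the wrist camera was off by up to 2 mm sideways, so I set the final fit from key and lock seen in the same picture. The second pin held at first, until I added a small tilt to the wiggle.

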